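# Hold the dielectric blade in the plate capacitor

### The job

For a capacitor reading, take the thicker of the two white blades (the one with the bar-shaped handle) out of its rack and slide it gently, lower end first, straight down into the middle of the gap between the two sprung plates of the capacitor, until they drag snugly on it from both sides and its lower end is about halfway down the plates. Do not force it: never press it against the capacitor with more than 25 N, and leave the other blade and everything else where it is. Finish still gripping the blade by its handle, holding it upright and still at that depth: do not let go.

Things in the scene. Friction and masses are not known exactly. Their poses are not given: they have to be found in the camera images.
- thick_blade: Blade to use, loose, 0.08 kg, upright in either rack slot. White plate 34 (x) by 6 (y) mm, 70 mm long; its lowest 12 mm taper to 2 mm. Origin: centre of its lower end, z up along it. Black flange 46 (x) by 20 (y) mm at z = 70 to 76 mm rests on the rack; on it, z = 76 to 112 mm, a black bar handle 40 (x) by 14 (y) mm: grip across the 14 mm (along y).
- thin_blade: The other blade, to be left alone: white plate 34 by 2 mm, 70 mm long, same flange, but a round black handle 22 mm across and 30 mm tall. Origin and axes as for the thick blade. It hangs in the other slot.
- blade_rack: Grey rack, fixed: foot 70 (x) by 160 (y) mm, top plate 60 by 150 mm at 84 mm height with two slots, each 40 (x) by 12 (y) mm, centred at y = +45 and -45 mm. Origin under its centre, z up. A blade is pulled straight up out of it (70 mm until its lower end is clear of the top).
- capacitor: Fixed; grey base 100 (x) by 134 (y) by 14 mm, brackets 62 mm high at y = +-58 mm, two upright aluminium plates 70 mm wide (x) facing each other along y, z = 16 to 86 mm. Origin under its centre, z up. Their top 18 mm flare outward 30 degrees from upright (mouth 23 mm wide); below, the faces are parallel, 2.5 mm apart when empty.
- mouth (a point): The centre of the capacitor's mouth, midway between the plates, level with their upper edges (86 mm above the capacitor's underside); axes as the capacitor's: y across the gap, x along the plates, z up.
- plate_left: The plate on the capacitor's +y side, 70 mm high with its flare; origin at the capacitor's origin when closed. Slides outward (+y) up to 8 mm against a spring: 3 N closed, plus 0.5 N per mm. With the thick blade centred each plate yields 1.75 mm and presses with about 4 N; polished, so sliding drags only about 3 N.
- plate_right: The same plate on the -y side; it slides outward toward -y.
- litmus_box: Small yellow cardboard box 42x75x14 mm, a bystander lying on the worktop; origin under its centre.
- petri_dish: Clear dish 60 mm wide, 12 mm high, a bystander; origin under its centre.
- marker: Marker pen 126 mm long, 12 mm thick, a bystander lying on the worktop; origin under its centre.
- weight_0: Brass balance weight 19 mm wide, 31 mm high, a bystander; origin under its centre.
- weight_1: Brass balance weight 16 mm wide, 26 mm high, a bystander; origin under its centre.

How it is judged:
On the way, in this order (a step that is already met when the one before it is completed fails the run):
1. the thick blade is gripped and lifted clear of the rack (height (world z) of thick_blade above 0.09 m and contact force between the fingers and thick_blade above 0.5 N), for 0.1 s.
2. its lower end is between the parallel faces and both plates press on it (z of thick_blade in the frame of mouth below -0.02 m and contact force between thick_blade and plate_left above 1 N and contact force between thick_blade and plate_right above 1 N), for 0.1 s.
At the end, for the whole second after the job is handed in: the thick blade is upright within 0.15 rad between the plates, its lower end 23 to 47 mm below the mouth (the plates are 70 mm high) and within 18 mm of their middle along x, both plates press on it with more than 1 N, it is still (under 20 mm/s) and the fingers still grip it (over 1 N) (z of thick_blade in the frame of mouth between -0.047 and -0.023 m and x of thick_blade in the frame of mouth between -0.018 and 0.018 m and y of thick_blade in the frame of mouth between -0.006 and 0.006 m and angle between thick_blade's own z axis and vertical below 0.15 rad and contact force between thick_blade and plate_left above 1 N and contact force between thick_blade and plate_right above 1 N and contact force between the fingers and thick_blade above 1 N and linear speed of thick_blade below 0.02 m/s); the arm keeps its last pose, push and grip.
It fails at once if the blade is pressed against the capacitor with more than 25 N (contact force between thick_blade and capacitor above 25 N).
It fails at once if the thin blade is moved more than 20 mm (distance of thin_blade from where it was at the start of the episode above 0.02 m).
It fails at once if a bystander is moved more than 20 mm (distance of any of litmus_box, petri_dish, marker, weight_0, weight_1 from where it was at the start of the episode above 0.02 m).
It also fails if it takes over 43 s, if anything falls off the work surface, if the arm or the gripper's body presses on something with over 40 N, if the wrist force passes 120 N, or if a joint passes its speed limit or range.

### The arm

A 6-joint arm with a two-finger parallel gripper is mounted at the origin on a cart in front of the work surface, level with it; the furniture and walls round the work are solid. World frame = base frame: x ahead of the robot, y to its left, z up, the work surface at z = 0. Lengths are in m, angles in rad, forces in N, time in s.
With the tool pointing down it reaches from about 0.375 to 0.975 m from the base axis. Payload 3.8 kg.
Tool frame: the origin (TCP) lies midway between the tips of the shut fingers; the grasp point (between the pads) lies 19 mm behind it; z points along the fingers, y is the direction in which the jaws open and shut (so a half turn about z gives the same grasp; the last joint's range is limited). The gripper opens to 85 mm and grips with 20 to 120 N. Pads are 22 mm wide; open, the fingers measure 114 mm over their backs; the gripper's body (76 mm by 85 mm) begins 54 mm behind the grasp point. The pads swing forward as they close: fully open they stand 13 mm farther back than shut.
Start: joints at [1.228, 0.264, 1.604, -0, 1.274, -0.037], TCP at [0.203, 0.644, 0.231] pointing down, gripper open.
Joint ranges: [-2.63, 2.63], [-0.94, 2.18], [0.31, 2.57], [-1.31, 4.45], [0, 2.66], [-2.55, 2.55]. Speed limits (rad/s): [2.57, 2.57, 3.14, 3.14, 3.14, 3.14].

### API

Orientations are given as a rotation vector (axis times angle).
In Python, from workcell import bot gives the robot as it stands. The module is installed in compiled form; this text tells all that it offers.
- The arm moves only by the tool play_rows, never from a script. Its argument "series" is a list of rows, each an object with "translation": the shift along the tool's x, y, z in m, a list of three; "spin": the turn about the tool's z in units of 5 degrees (1.0 is 5 degrees). In form: [{"translation": [dx, dy, dz], "spin": spin}, ...]. A call has 1 to 5 rows; each row shifts and turns the commanded pose from where the row before left it, along the tool's axes as they then stand; what a row does not reach is not made up. A row lasts 1/10 s, in which the tool goes at most 50 mm and 8.59 degrees, less where a joint would pass 70% of its speed; a pose out of reach is approached as far as the arm can. A call is refused whole if a number of a shift passes 0.05 or a number of a turn 1, either way. A call with a gripper value outside its range is refused whole. "jaw" is the gripper's target within -1 to 1 (fully open at 1, half-way at 0, shut at -1), set as the call begins (left out, the last holds). The fingers move at their own pace and stop on an object; "force" is the grip in N (left out, the last holds). Time passes only in rows, so rows that do not move let the fingers close. It gives the time, the measured TCP pose, the force and the opening at its end, in the units of the state.
- bot.read_state(): the state, without advancing time (a new reading comes with each control period).
- bot.read_camera(name): name is "scene" or "top" or "wrist"; returns the picture (384x512x3 uint8, blue, green, red); there is no depth.
- bot.get_calibration(name): a dict with "fov_y" (degrees; the focal length in pixels is half the picture's height over the tangent of half this angle, whatever the lens; pixels are square), "cx", "cy" (the principal point, pixels), "R" (3x3) and "t" (3): a world point X has camera coordinates R X + t. Camera axes: x right, y down, z forward; pixel columns grow to the right and rows downward; lengths in m; the calibration is good to about 2 mm. A picture is of the moment at which its call begins: read the wrist's pose just before it. get_calibration takes no time and is no camera call; for the wrist camera it gives the pose at the moment of the call.
- bot.finish_job(): hands the job in, once; it reports no verdict.
The state is a dict: "time": time; "q": joint angles; "joint_vel": joint speeds; "joint_torque": joint torques, N m; "tool_pos": TCP position; "tcp_rot": TCP orientation; "wrist_force": force on the tool from outside, world axes, zero at the start; "torque": the same for the moment, N m; "width": opening from 0.0 (shut) to 1.0 (fully open).
Only numpy, scipy, OpenCV 4.12 (cv2) and the standard library are available. Lean on these libraries where they do the work, as an engineer would, in place of code of your own. Each camera call takes 0.05 s, during which the arm holds its last target. There are 200 camera calls.

## Working session

There is one attempt and no reset: what is moved stays moved. The work goes in short steps, Python scripts to look and compute and a tool call to move; the robot and the scene stay as the last step left them, time stands still between calls to the robot, and variables do not carry over. Pictures are saved under pics/ and viewed, about 8 in all and at most 12, crops included, and the job is handed in when it is done.

Besides the shell and the picture viewer there is one more tool, called after "Request:" as a command line: name --argument value ..., lists and objects as JSON in quotes. play_rows: Moves the arm, as the interface text tells. Its arguments: {"type":"object","properties":{"series":{"type":"array","items":{"type":"object","properties":{"translation":{"type":"array","items":{"type":"number"}},"spin":{"type":"number"}}}},"jaw":{"type":"number"},"force":{"type":"number"}},"required":["series"]}

```bash
mkdir -p pics
python3 - <<'E'
from workcell import bot
import cv2,numpy as np
np.set_printoptions(precision=4,suppress=True)
s=bot.read_state();print(s)
for n in("scene","top","wrist"):
    c=bot.get_calibration(n);print(n,c)
    cv2.imwrite(f"pics/{n}0.png",bot.read_camera(n))
a=[cv2.imread(f"pics/{n}0.png") for n in("scene","top")]
E
```

```text
{'time': 0.0, 'q': array([ 1.2281,  0.2648,  1.6054,  0.    ,  1.2737, -0.0369]), 'joint_vel': array([-0.001 ,  0.0034, -0.0007,  0.0031, -0.0009, -0.0004]), 'joint_torque': array([ -0.0004, -51.513 , -36.7305,   0.    ,   0.0132,   0.    ]), 'tool_pos': array([0.203, 0.643, 0.23 ]), 'tcp_rot': array([-0.4784, -3.1045,  0.0034]), 'wrist_force': array([0.2137, 0.6593, 0.6379]), 'torque': array([ 0.0015, -0.0229,  0.0248]), 'width': 1.0012057293917713}
scene {'fov_y': 45.26674569325772, 'cx': 251.12768776876408, 'cy': 193.78418097183882, 'R': array([[ 0.6243, -0.781 ,  0.0174],
       [-0.3679, -0.3135, -0.8754],
       [ 0.6891,  0.5402, -0.4831]]), 't': array([-0.3438,  0.2949,  1.0149])}
top {'fov_y': 49.29177426785301, 'cx': 252.13261350918864, 'cy': 190.04028474998762, 'R': array([[ 0.0168, -0.9999, -0.0022],
       [-0.997 , -0.0166, -0.0758],
       [ 0.0757,  0.0034, -0.9971]]), 't': array([0.0065, 0.5493, 1.6274])}
wrist {'fov_y': 70.25166812848968, 'cx': 256.3289265444693, 'cy': 190.85392361446293, 'R': array([[ 0.3004,  0.9538, -0.0015],
       [ 0.9104, -0.2863,  0.2987],
       [ 0.2844, -0.0911, -0.9544]]), 't': array([-0.6749, -0.0395,  0.3809])}
```

View pics/top0.png

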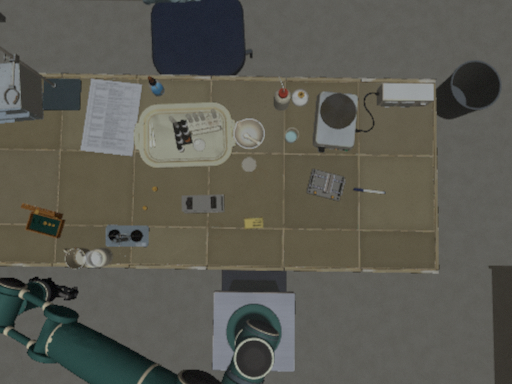

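View pics/scene0.png

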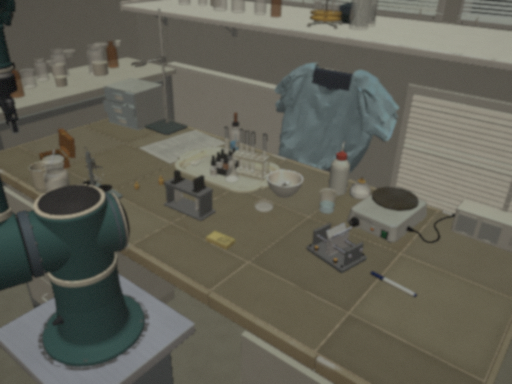

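The top view shows the rack near (203,203) and the capacitor near (326,184), slightly rotated. Both are also visible in the scene view, at (190,195) and (338,248). I'll enlarge both.

Run:
```python
import cv2,numpy as np
t=cv2.imread("pics/top0.png");s=cv2.imread("pics/scene0.png")
f=lambda im,x,y,w,h:cv2.resize(im[y:y+h,x:x+w],(400,300),interpolation=cv2.INTER_CUBIC)
o=np.vstack([np.hstack([f(t,173,181,60,45),f(t,296,161,60,45)]),np.hstack([f(s,150,165,80,60),f(s,300,215,80,60)])])
cv2.imwrite("pics/crop1.png",o)
```

```text
(no output)
```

View pics/crop1.png

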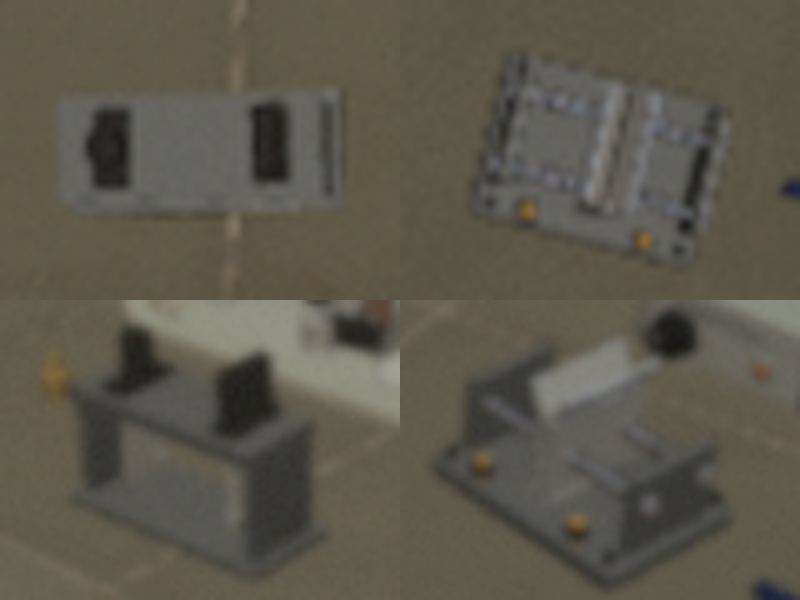

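Bar handle (thick blade) is in the right-hand (-y) slot in the top view, at full-image pixel (213.5,202.3). The round handle is at (189.5,203). The capacitor gap is near (330,183), turned about 15° from the rack.

```bash
cat > h.py <<'E'
from workcell import bot
import cv2,numpy as np
from scipy.spatial.transform import Rotation as Ro
np.set_printoptions(precision=4,suppress=True)
def ray(c,px,z):
    f=192/np.tan(np.radians(c["fov_y"]/2))
    R=np.array(c["R"]);t=np.array(c["t"]);C=-R.T@t
    d=R.T@np.array([(px[0]-c["cx"])/f,(px[1]-c["cy"])/f,1])
    return C+d*(z-C[2])/d[2]
def proj(c,X):
    f=192/np.tan(np.radians(c["fov_y"]/2))
    p=np.array(c["R"])@X+c["t"];return np.array([c["cx"]+f*p[0]/p[2],c["cy"]+f*p[1]/p[2]])
def goto(p,yaw=None):
    "print the shift in tool axes to reach world point p, and spin units to put tool y along world angle yaw(deg)"
    s=bot.read_state();T=Ro.from_rotvec(s["tcp_rot"])
    d=T.inv().apply(np.array(p)-s["tool_pos"])
    M=T.as_matrix();y=np.degrees(np.arctan2(M[1,1],M[0,1]))
    print("t",s["time"],"tcp",s["tool_pos"],"axes x,y",M[:,0],M[:,1],"z",M[:,2],"shift",d,"ytool deg",y,"q6",s["q"][5],"F",s["wrist_force"],"w",s["width"])
    if yaw is not None:
        e=(yaw-y+90)%180-90; print("spin units (tool z down => -)",-e/5)
E
python3 - <<'E'
from h import *
c=bot.get_calibration("top")
g=lambda x,y:(173+x/6.6667,181+y/6.6667)
k=lambda x,y:(296+(x-400)/6.6667,161+y/6.6667)
print("thick",ray(c,g(270,142),.126),"thin",ray(c,g(108,148),.12))
for p in [(60,92),(338,90),(340,208),(62,208)]:print("rack",ray(c,g(*p),.084))
P=[ray(c,k(*p),.014) for p in [(513,52),(728,118),(690,266),(475,212)]]
print("cap",np.array(P),np.mean(P,0));print([np.linalg.norm(P[i]-P[i-1]) for i in range(4)])
print("gap",ray(c,k(630,149),.086))
e=P[0]-P[1]+P[3]-P[2];print("cap y deg",np.degrees(np.arctan2(e[1],e[0])))
goto([0.43,.1,.25],90)
w=bot.get_calibration("wrist");s=bot.read_state()
T=Ro.from_rotvec(s["tcp_rot"]);print("cam in tool",T.inv().apply(-np.array(w["R"]).T@w["t"]-s["tool_pos"]),"fwd",T.inv().apply(np.array(w["R"])[2]))
E
```

```text
thick [0.4935 0.1567 0.126 ] thin [0.489 0.247 0.12 ]
rack [0.5218 0.2807 0.084 ]
rack [0.5256 0.1228 0.084 ]
rack [0.4587 0.1202 0.084 ]
rack [0.4561 0.2776 0.084 ]
cap [[ 0.6382 -0.2242  0.014 ]
 [ 0.6008 -0.3521  0.014 ]
 [ 0.5124 -0.3296  0.014 ]
 [ 0.5423 -0.2022  0.014 ]] [ 0.5734 -0.277   0.014 ]
[np.float64(0.09834735152684687), np.float64(0.13326977444272212), np.float64(0.0912206850698479), np.float64(0.13087140856860643)]
gap [ 0.5745 -0.2807  0.086 ]
cap y deg 75.23684302450582
t 0.15 tcp [0.203  0.6431 0.2302] axes x,y [-0.9536  0.301   0.0001] [ 0.301   0.9536 -0.0018] z [-0.0006 -0.0017 -1.    ] shift [-0.38   -0.4496 -0.019 ] ytool deg 72.47982020307559 q6 -0.03690167286115405 F [-0.4573  0.5019 -0.2785] w 1.0013246788200367
spin units (tool z down => -) -3.5040359593848818
cam in tool [ 0.0764  0.0007 -0.1443] fwd [-0.2987  0.0007  0.9543]
```

Request:
play_rows --series '[{"translation": [-0.035,-0.031,0],"spin": 0},{"translation": [-0.035,-0.031,0],"spin": 0},{"translation": [-0.035,-0.031,0],"spin": 0},{"translation": [-0.035,-0.031,0],"spin": 0},{"translation": [-0.035,-0.031,0],"spin": 0}]' --jaw 0.3 --force 40

```text
time: 0.65
tool_pos: [0.3239, 0.4414, 0.2309]
tcp_rot: [-0.478, -3.105, 0.001]
wrist_force: [0.6, -0.4, -0.6]
width: 0.654
```

Request:
play_rows --series '[{"translation": [-0.035,-0.031,0],"spin": 0},{"translation": [-0.035,-0.031,0],"spin": 0},{"translation": [-0.035,-0.031,0],"spin": 0},{"translation": [-0.035,-0.031,0],"spin": 0},{"translation": [-0.035,-0.031,0],"spin": 0}]'

```text
time: 1.15
tool_pos: [0.4441, 0.2409, 0.2312]
tcp_rot: [0.478, 3.105, 0.0]
wrist_force: [0.9, -0.6, 0.2]
width: 0.649
```

Request:
play_rows --series '[{"translation": [-0.035,-0.031,0],"spin": -0.7},{"translation": [-0.035,-0.031,0],"spin": -0.7},{"translation": [0,0,0],"spin": -0.7},{"translation": [0,0,0],"spin": -0.7},{"translation": [0,0,0],"spin": -0.7}]'

```text
time: 1.65
tool_pos: [0.4942, 0.1632, 0.2309]
tcp_rot: [0.001, -3.141, 0.0]
wrist_force: [-0.5, 0.6, 0.2]
width: 0.651
```

Run:
```python
from h import *
goto([.4935,.1567,.23],90)
w=bot.get_calibration("wrist");im=bot.read_camera("wrist");np.save("w1.npy",w,allow_pickle=True)
cv2.imwrite("pics/w1.png",cv2.resize(im,(768,576),interpolation=cv2.INTER_CUBIC))
```

```text
t 1.65 tcp [0.4942 0.1632 0.2309] axes x,y [-1.     -0.0004  0.0008] [-0.0004  1.     -0.0001] z [-0.0008 -0.0001 -1.    ] shift [ 0.0007 -0.0065  0.0009] ytool deg 90.02208170772286 q6 -1.3002365695494407 F [-0.4601  0.5605  0.172 ] w 0.6512637126036136
spin units (tool z down => -) 0.004416341544572333
```

View pics/w1.png

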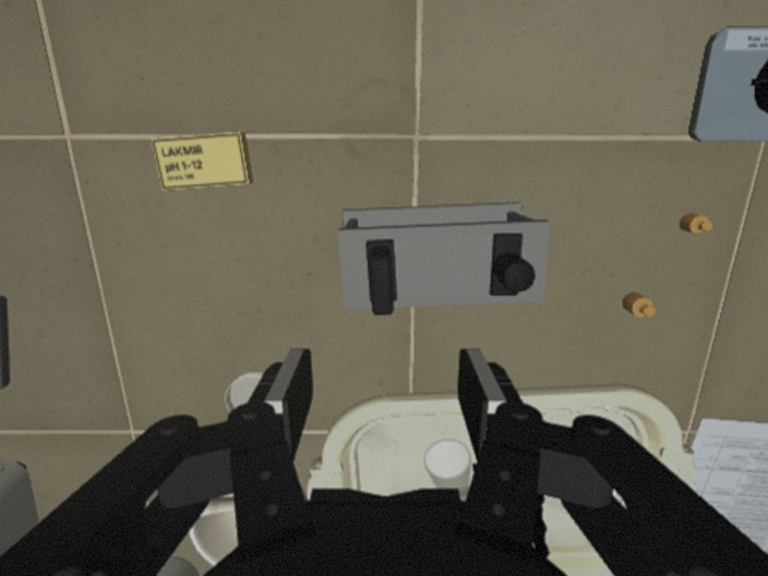

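The wrist view shows the bar handle at about (381,280)/1.5 and the round handle at (515,272)/1.5. I'll enlarge for a precise reading.

Run:
```python
import cv2
im=cv2.imread("pics/w1.png")[190:330,320:570]
cv2.imwrite("pics/w1c.png",cv2.convertScaleAbs(cv2.resize(im,(800,448),interpolation=cv2.INTER_CUBIC),alpha=2.2))
```

```text
(no output)
```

View pics/w1c.png

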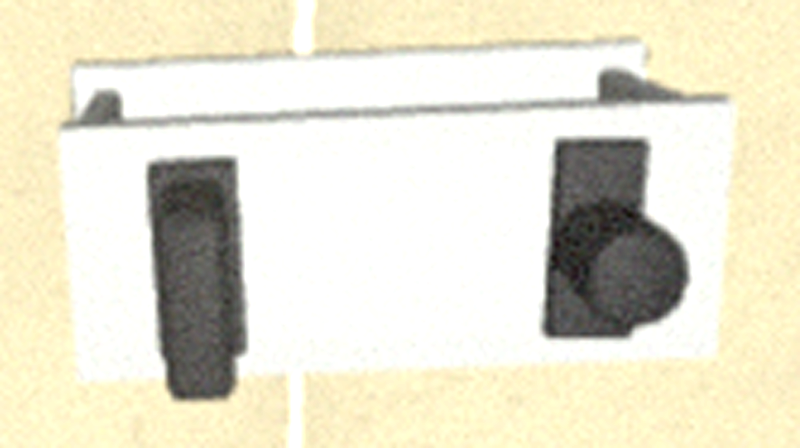

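Run:
```python
from h import *
w=np.load("w1.npy",allow_pickle=True).item()
g=lambda x,y:((320+x/3.2+.25)/1.5-.33,(190+y/3.2+.25)/1.5-.33)
def P(l,z):
    a=np.array([ray(w,g(*p),z) for p in l]);print(a[:,:2].tolist(),"mean",a.mean(0));return a
def yaw(v):return np.degrees(np.arctan2(v[1],v[0]))
h=P([(162,212),(230,210),(234,397),(172,397)],.126)
print("lenx,wid",np.linalg.norm(h[3]-h[0]),np.linalg.norm(h[1]-h[0]),"xaxis",yaw(h[3]-h[0]),yaw(h[2]-h[1]))
f=P([(148,165),(236,158),(244,353)],.09);print("flange mid",(f[0]+f[2])/2,"xaxis",yaw(f[2]-f[1]),"len",np.linalg.norm(f[2]-f[1]),np.linalg.norm(f[0]-f[1]))
r=P([(62,127),(732,98),(718,355),(80,380)],.084);print("rack y axis",yaw(r[1]-r[0]),yaw(r[2]-r[3]))
t=P([(637,280)],.12)
```

```text
[[0.4761233637983617, 0.15524736280165694], [0.4757128942573865, 0.16848701148222844], [0.5146654379588115, 0.16954604729763512], [0.5146750498497114, 0.15692813752849835]] mean [0.4953 0.1626 0.126 ]
lenx,wid 0.038588307828722135 0.013246010056957804 xaxis 2.496397994272015 1.5573652638242144
[[0.47390697615031696, 0.1510273661713866], [0.47232837304963904, 0.1704159427567064], [0.5177725622377488, 0.17260749044373905]] mean [0.488  0.1647 0.09  ]
flange mid [0.4958 0.1618 0.09  ] xaxis 2.760952050169265 len 0.04549700223343568 0.019452734762862564
[[0.4665116273503923, 0.13167729913385398], [0.4599130935409034, 0.28044526507105694], [0.5202809609631011, 0.2844273602616827], [0.5266718845234709, 0.1340176700746111]] mean [0.4933 0.2076 0.084 ]
rack y axis 92.53966302843116 92.43304019283956
[[0.4915505220039331, 0.2511923905127221]] mean [0.4916 0.2512 0.12  ]
```

Request:
play_rows --series '[{"translation": [-0.001,-0.001,0.02],"spin": -0.5},{"translation": [0,0,0.04],"spin": 0},{"translation": [0,0,0.04],"spin": 0},{"translation": [0,0,0.025],"spin": 0},{"translation": [0,0,0.01],"spin": 0}]'

```text
time: 2.2
tool_pos: [0.4923, 0.1624, 0.0928]
tcp_rot: [0.067, -3.135, 0.002]
wrist_force: [-0.5, 0.4, 0.4]
width: 0.649
```

Request:
play_rows --series '[{"translation": [0,0,0],"spin": 0},{"translation": [0,0,0],"spin": 0}]'

```text
time: 2.4
tool_pos: [0.4961, 0.1634, 0.0975]
tcp_rot: [-0.068, 3.139, 0.001]
wrist_force: [0.9, 0.3, 0.2]
width: 0.648
```

Request:
play_rows --series '[{"translation": [0,0,0],"spin": 0},{"translation": [0,0,0],"spin": 0},{"translation": [0,0,0],"spin": 0},{"translation": [0,0,0],"spin": 0},{"translation": [0,0,0],"spin": 0}]' --jaw -1 --force 60

```text
time: 2.9
tool_pos: [0.4961, 0.1633, 0.0977]
tcp_rot: [-0.068, 3.139, 0.001]
wrist_force: [-0.8, -0.1, 5.9]
width: 0.147
```

Request:
play_rows --series '[{"translation": [0,0,0],"spin": 0},{"translation": [0,0,0],"spin": 0},{"translation": [0,0,0],"spin": 0}]'

```text
time: 3.2
tool_pos: [0.4961, 0.1633, 0.0977]
tcp_rot: [-0.068, 3.139, 0.001]
wrist_force: [0.4, -0.3, 6.1]
width: 0.157
```

Run:
```python
from h import *
goto([.4955,.162,.095],92.5)
```

```text
t 3.2 tcp [0.4961 0.1633 0.0977] axes x,y [-0.9991 -0.0432 -0.0022] [-0.0432  0.9991  0.0005] z [ 0.0021  0.0006 -1.    ] shift [ 0.0007 -0.0012  0.0027] ytool deg 92.47498552722787 q6 -1.3437133216939607 F [ 0.3928 -0.3184  6.0768] w 0.15652453276457587
spin units (tool z down => -) -0.005002894554425552
```

Request:
play_rows --series '[{"translation": [0,0,-0.01],"spin": 0},{"translation": [0,0,-0.02],"spin": 0},{"translation": [0,0,-0.025],"spin": 0},{"translation": [0,0,-0.025],"spin": 0},{"translation": [0,0,-0.025],"spin": 0}]'

```text
time: 3.7
tool_pos: [0.4946, 0.1629, 0.2022]
tcp_rot: [0.068, -3.14, 0.0]
wrist_force: [0.3, -0.7, -0.7]
width: 0.155
```

Request:
play_rows --series '[{"translation": [0,0,-0.02],"spin": 0},{"translation": [0,0,-0.01],"spin": 0},{"translation": [0,0,0],"spin": 0},{"translation": [0,0,0],"spin": 0},{"translation": [0,0,0],"spin": 0}]'

```text
time: 4.2
tool_pos: [0.4941, 0.1627, 0.2296]
tcp_rot: [0.068, -3.138, 0.001]
wrist_force: [0.2, -0.1, -1.6]
width: 0.151
```

Run:
```python
from h import *
goto([.5745,-.2807,.245],75.2)
```

```text
t 4.2 tcp [0.4941 0.1627 0.2296] axes x,y [-0.9991 -0.0432  0.0029] [-0.0432  0.9991 -0.0006] z [-0.0028 -0.0008 -1.    ] shift [-0.0611 -0.4465 -0.0153] ytool deg 92.47597044890861 q6 -1.343746922461096 F [ 0.1871 -0.0574 -1.6155] w 0.15118813297471614
spin units (tool z down => -) 3.4551940897817217
```

Request:
play_rows --series '[{"translation": [-0.007,-0.03,0],"spin": 0},{"translation": [-0.007,-0.04,0],"spin": 0},{"translation": [-0.007,-0.045,0],"spin": 0},{"translation": [-0.007,-0.045,0],"spin": 0},{"translation": [-0.007,-0.045,0],"spin": 0}]'

```text
time: 4.7
tool_pos: [0.5383, -0.0418, 0.2297]
tcp_rot: [0.069, -3.139, -0.001]
wrist_force: [0.7, 0.0, -0.8]
width: 0.151
```

Request:
play_rows --series '[{"translation": [-0.007,-0.045,0],"spin": 0},{"translation": [-0.007,-0.045,0],"spin": 0},{"translation": [-0.007,-0.03,0],"spin": 0},{"translation": [-0.005,-0.015,0],"spin": 0.7},{"translation": [0,0,0],"spin": 0.9}]'

```text
time: 5.2
tool_pos: [0.5705, -0.1765, 0.2293]
tcp_rot: [-0.16, -3.135, -0.0]
wrist_force: [-0.8, 0.2, -1.1]
width: 0.155
```

Request:
play_rows --series '[{"translation": [0,0,0],"spin": 0.9},{"translation": [0,0,0],"spin": 0.9},{"translation": [0,0,0],"spin": 0},{"translation": [0,0,0],"spin": 0},{"translation": [0,0,0],"spin": 0}]'

```text
time: 5.7
tool_pos: [0.5705, -0.1738, 0.2306]
tcp_rot: [-0.395, -3.116, -0.0]
wrist_force: [-0.0, -0.1, 0.2]
width: 0.154
```

Run:
```python
from h import *
goto([.5745,-.2807,.245],75.2)
w=bot.get_calibration("wrist");im=bot.read_camera("wrist");np.save("w2.npy",w,allow_pickle=True)
cv2.imwrite("pics/w2.png",cv2.resize(im,(768,576),interpolation=cv2.INTER_CUBIC))
```

```text
t 5.7 tcp [ 0.5705 -0.1738  0.2306] axes x,y [-0.9684  0.2494  0.001 ] [0.2494 0.9684 0.0001] z [-0.001   0.0003 -1.    ] shift [-0.0305 -0.1025 -0.0144] ytool deg 75.55989641894016 q6 -1.6562638845911115 F [-0.0094 -0.0837  0.1776] w 0.1537528594098516
spin units (tool z down => -) 0.07197928378803056
```

View pics/w2.png

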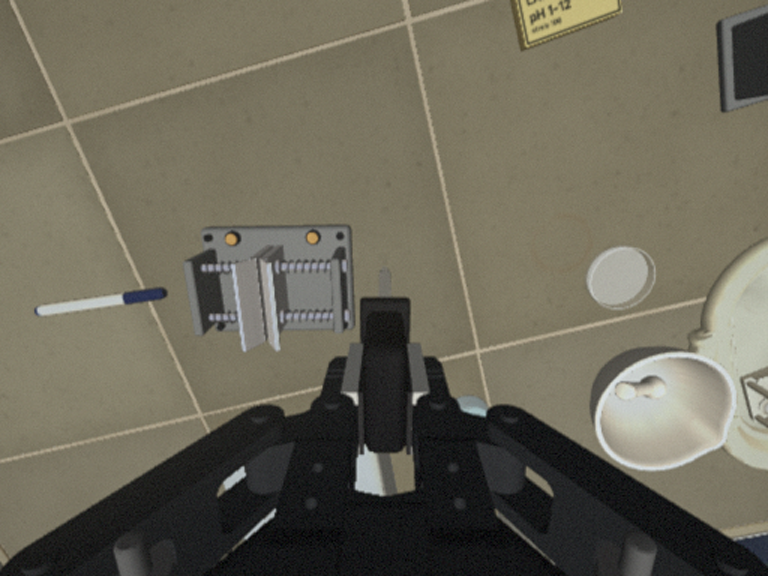

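The capacitor is clear at (185–355, 225–350)/1.5, and the blade is held straight by its handle at (385,370)/1.5. Next, an enlarged crop of the mouth.

Run:
```python
import cv2
im=cv2.imread("pics/w2.png")[215:365,175:375]
cv2.imwrite("pics/w2c.png",cv2.convertScaleAbs(cv2.resize(im,(800,600),interpolation=cv2.INTER_CUBIC),alpha=1.4))
```

```text
(no output)
```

View pics/w2c.png

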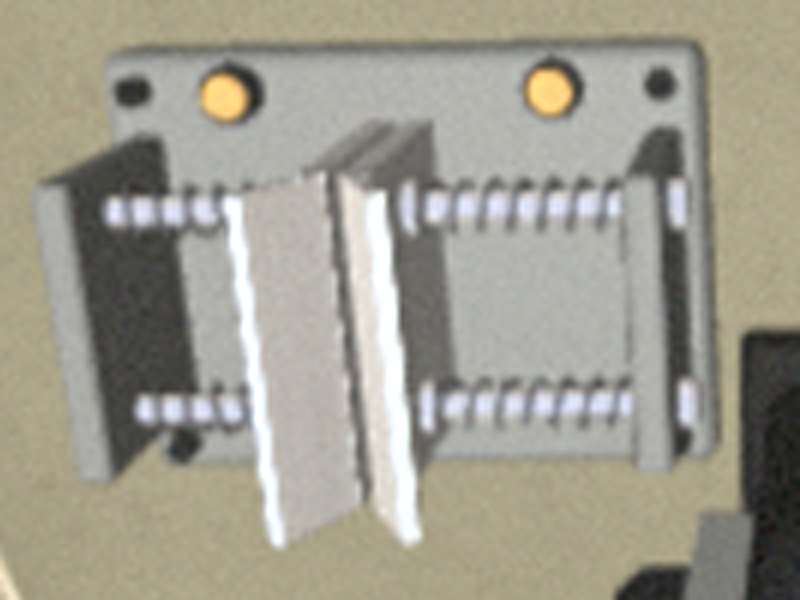

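Run:
```python
from h import *
w=np.load("w2.npy",allow_pickle=True).item()
g=lambda x,y:((175+x/4+.25)/1.5-.33,(215+y/4+.25)/1.5-.33)
def P(n,l,z):
    a=np.array([ray(w,g(*p),z) for p in l]);m=a.mean(0)
    ax=a[2]-a[1]+a[3]-a[0]   # image down = cap x
    ya=a[1]-a[0]+a[2]-a[3]
    d=lambda v:np.degrees(np.arctan2(v[1],v[0]))
    print(n,m[:2],"xaxis",d(ax),"yaxis-90",d(ya)-90,"Lx",np.linalg.norm(ax)/2,"Ly",np.linalg.norm(ya)/2)
P("rims",[(235,198),(377,192),(412,540),(280,546)],.086)
P("crease",[(325,180),(344,180),(374,498),(363,500)],.068)
P("brackets",[(51,187),(641,178),(655,470),(96,478)],.062)
P("base",[(112,52),(697,42),(715,458),(150,462)],.014)
s=bot.read_state();c=[s["tool_pos"],s["tcp_rot"]]
```

```text
rims [ 0.5771 -0.2739] xaxis -13.558384400112109 yaxis-90 -11.750109606204077 Lx 0.06961700410796125 Ly 0.025849910392836014
crease [ 0.5773 -0.2743] xaxis -13.709772943201255 yaxis-90 -10.116651508229623 Lx 0.06700968258293637 Ly 0.002979646674428036
brackets [ 0.5768 -0.2741] xaxis -13.890070486725383 yaxis-90 -13.52287183829695 Lx 0.06214889900246167 Ly 0.11604661576620995
base [ 0.5762 -0.2739] xaxis -15.031402769547176 yaxis-90 -13.710385279633982 Lx 0.09878439213654347 Ly 0.1321256669623628
```

Request:
play_rows --series '[{"translation": [0,0,0],"spin": -0.15},{"translation": [-0.01,-0.032,0],"spin": 0},{"translation": [-0.01,-0.032,0],"spin": 0},{"translation": [-0.01,-0.032,0],"spin": 0},{"translation": [0,0,0],"spin": 0}]'

```text
time: 6.25
tool_pos: [0.5771, -0.2782, 0.2313]
tcp_rot: [0.38, 3.118, -0.003]
wrist_force: [-0.4, 0.6, -1.4]
width: 0.157
```

Request:
play_rows --series '[{"translation": [0,0,0.02],"spin": 0},{"translation": [0,0,0.02],"spin": 0},{"translation": [0,0,0.008],"spin": 0},{"translation": [0,0,0],"spin": 0},{"translation": [0,0,0],"spin": 0}]'

```text
time: 6.75
tool_pos: [0.5774, -0.2741, 0.1839]
tcp_rot: [0.376, 3.119, -0.0]
wrist_force: [0.0, -0.3, -0.7]
width: 0.15
```

Run:
```python
from h import *
goto([.577,-.2742,.1347],76.3)
w=bot.get_calibration("wrist");im=bot.read_camera("wrist");sc=bot.read_camera("scene")
for n in("wrist","scene"):
    c=bot.get_calibration(n);print(n,proj(c,np.array([.577,-.2742,.098])),proj(c,np.array([.577,-.2742,.086])))
a=cv2.resize(im[120:345,150:350],(534,600),interpolation=cv2.INTER_CUBIC)
b=cv2.resize(sc[195:285,300:340+40],(266,300),interpolation=cv2.INTER_CUBIC)
o=np.zeros((600,800,3),np.uint8);o[:,:534]=a;o[:300,534:]=b
cv2.imwrite("pics/w3.png",cv2.convertScaleAbs(o,alpha=1.5))
```

```text
t 6.75 tcp [ 0.5774 -0.2741  0.1839] axes x,y [-0.9714  0.2374 -0.0005] [ 0.2374  0.9714 -0.    ] z [ 0.0005 -0.0002 -1.    ] shift [ 0.0004 -0.0002  0.0492] ytool deg 76.26568648985042 q6 -1.8133516513296848 F [ 0.0458 -0.307  -0.7019] w 0.14987528883943096
spin units (tool z down => -) -0.006862702029914658
wrist [255.441  193.9451] [255.4795 189.9314]
scene [339.0048 225.128 ] [338.5098 228.9352]
```

View pics/w3.png

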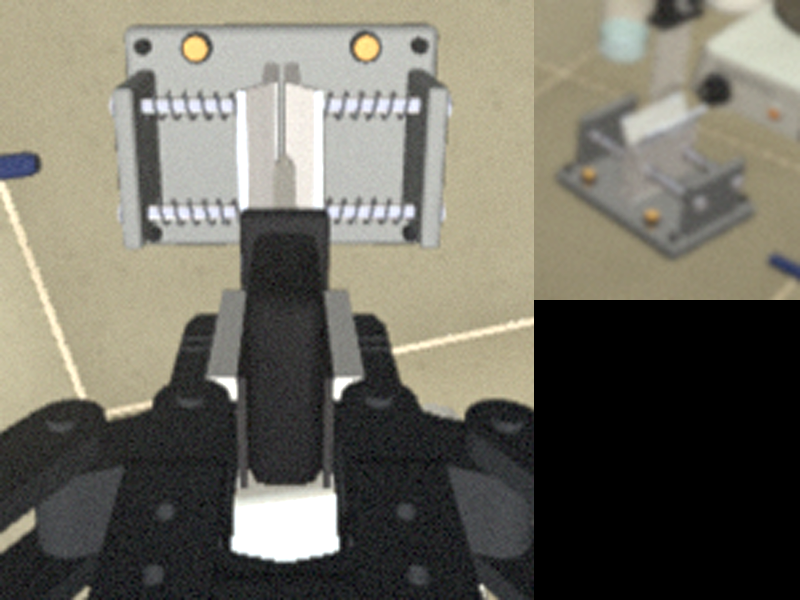

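The blade's tapered tip, at (284,160) in the crop, is centred over the slot at column 282. I'll insert slowly and watch the force.

Request:
play_rows --series '[{"translation": [0,0,0.005],"spin": 0},{"translation": [0,0,0.005],"spin": 0},{"translation": [0,0,0.004],"spin": 0},{"translation": [0,0,0.003],"spin": 0},{"translation": [0,0,0.003],"spin": 0}]'

```text
time: 7.35
tool_pos: [0.5769, -0.2743, 0.1627]
tcp_rot: [-0.377, -3.118, -0.0]
wrist_force: [0.6, -0.4, -1.6]
width: 0.152
```

Request:
play_rows --series '[{"translation": [0,0,0.002],"spin": 0},{"translation": [0,0,0.002],"spin": 0},{"translation": [0,0,0.002],"spin": 0},{"translation": [0,0,0.002],"spin": 0},{"translation": [0,0,0],"spin": 0}]'

```text
time: 7.85
tool_pos: [0.5769, -0.2743, 0.1549]
tcp_rot: [-0.377, -3.118, -0.0]
wrist_force: [0.1, 0.3, -1.6]
width: 0.154
```

Request:
play_rows --series '[{"translation": [0,0,0.002],"spin": 0},{"translation": [0,0,0.002],"spin": 0},{"translation": [0,0,0.002],"spin": 0},{"translation": [0,0,0],"spin": 0}]'

```text
time: 8.25
tool_pos: [0.5772, -0.275, 0.1494]
tcp_rot: [0.376, 3.118, -0.002]
wrist_force: [0.3, -1.8, -0.2]
width: 0.153
```

Request:
play_rows --series '[{"translation": [0,0,0.0015],"spin": 0},{"translation": [0,0,0.0015],"spin": 0},{"translation": [0,0,0.0015],"spin": 0},{"translation": [0,0,0],"spin": 0}]'

```text
time: 8.65
tool_pos: [0.5774, -0.2745, 0.145]
tcp_rot: [0.376, 3.118, -0.0]
wrist_force: [-0.3, -1.5, 1.5]
width: 0.147
```

Request:
play_rows --series '[{"translation": [0,0,0.0015],"spin": 0},{"translation": [0,0,0.0015],"spin": 0},{"translation": [0,0,0.0015],"spin": 0},{"translation": [0,0,0],"spin": 0}]'

```text
time: 9.05
tool_pos: [0.5772, -0.2743, 0.1402]
tcp_rot: [0.377, 3.119, 0.0]
wrist_force: [1.0, -1.3, 3.3]
width: 0.151
```

Request:
play_rows --series '[{"translation": [0,0,0.0015],"spin": 0},{"translation": [0,0,0.0015],"spin": 0},{"translation": [0,0,0.0015],"spin": 0},{"translation": [0,0,0],"spin": 0}]'

```text
time: 9.45
tool_pos: [0.5766, -0.2741, 0.1349]
tcp_rot: [-0.376, -3.118, -0.001]
wrist_force: [0.1, -1.3, -1.0]
width: 0.153
```

Request:
play_rows --series '[{"translation": [0,-0.001,0],"spin": 0},{"translation": [0,0,0],"spin": 0},{"translation": [0,0,0],"spin": 0},{"translation": [0,0,0],"spin": 0}]'

```text
time: 9.85
tool_pos: [0.5763, -0.275, 0.1349]
tcp_rot: [-0.376, -3.118, -0.001]
wrist_force: [0.4, -1.1, -3.8]
width: 0.151
```

Run:
```python
from h import *
goto([.577,-.2742,.1347],76.3)
im=bot.read_camera("wrist");sc=bot.read_camera("scene")
a=cv2.resize(im[120:345,150:350],(400,450),interpolation=cv2.INTER_CUBIC)
b=cv2.resize(sc[180:280,295:384],(400,450),interpolation=cv2.INTER_CUBIC)
cv2.imwrite("pics/w4.png",cv2.convertScaleAbs(np.hstack([a,b]),alpha=1.5))
for i in range(3):
    bot.read_camera("top"); s=bot.read_state(); print(s["wrist_force"],s["tool_pos"])
c=bot.get_calibration("scene")
for z in(.086,.051+.07,.051+.076,.163):
    p=proj(c,np.array([.577,-.2742,z]));print(z,(p-[295,180])*[400/89,4.5]+[400,0])
```

```text
t 9.85 tcp [ 0.5763 -0.275   0.1349] axes x,y [-0.9713  0.238   0.0014] [0.238  0.9713 0.0005] z [-0.0012  0.0009 -1.    ] shift [-0.0005  0.0009  0.0002] ytool deg 76.22865740221454 q6 -1.814800324268855 F [ 0.3947 -1.1057 -3.7558] w 0.15144287491740072
spin units (tool z down => -) -0.014268519557091963
[-0.0209  0.0284 -3.9935] [ 0.5764 -0.275   0.1352]
[ 0.584  -1.1024 -3.7838] [ 0.5763 -0.2751  0.1352]
[-0.4938 -0.3429 -3.5298] [ 0.5764 -0.2751  0.1353]
0.086 [595.5497 220.2085]
0.121 [602.0981 169.7782]
0.127 [603.2392 160.9907]
0.163 [610.2028 107.3634]
```

View pics/w4.png

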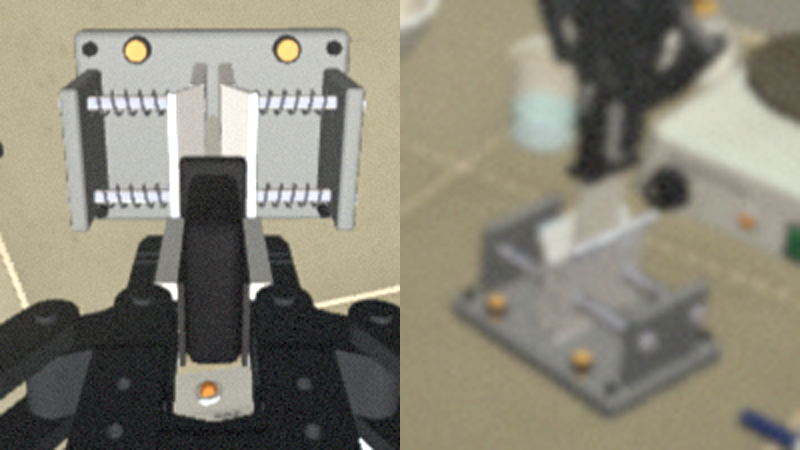

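The plates have spread evenly around the blade. In the scene crop the flange underside is near (605,170), against a predicted (602,170) for the wanted depth. Handing in.

Run:
```python
from h import *
print(bot.finish_job()); goto([.577,-.2742,.1347],76.3)
```

```text
the job is handed in; nothing more can be done
None
the job is handed in; nothing more can be done
```

I lifted the thick blade out of the rack's -y slot by its bar handle and slid it down between the capacitor plates. I handed the job in at about 10 s, still gripping the blade. No verdict was reported.

**Last checks:**
- **Depth:** the lower end is about 34–35 mm below the mouth, worked out from the tool height (0.135 m). In the scene picture the flange sits where that depth predicts.
- **Alignment:** the blade is upright and within about 1 mm of where I measured the mouth centre. In the wrist picture the plates have opened evenly on both sides of it.
- **Forces:** wrist force readings stayed within about 4 N during insertion, well under the 25 N limit. The plate contact forces can't be measured directly, so "both plates press" rests on the visible plate spread and these readings.
- **Other objects:** nothing touched the thin blade or the bystanders as far as I could tell. I didn't re-measure them afterwards.

**Readings that didn't fully settle:**
- The vertical wrist force was about -4 N while holding, opposite in sign to the +3 N seen on the way down. I took this as the drag reversing.
- The tool drifted up about 0.4 mm while it held.
- A sideways force of about 1 N remained at times, even after I moved the blade 1 mm to centre it.

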